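Set a foot plate and screw the levelling foot down onto it

ROBOT

A 6-joint arm with a two-finger parallel gripper is mounted at the origin on a cart in front of the work surface, level with it; the furniture and walls round the work are solid. World frame = base frame: x ahead of the robot, y to its left, z up, the work surface at z = 0. Lengths are in mm, angles in rad, forces in N, time in s.
With the tool pointing down it reaches from about 325 to 875 mm from the base axis. Payload 4.4 kg.
Tool frame: the origin (TCP) lies on the centre line of the jaws, within the pads' length; the fingertips stand ahead of it and the grasp point (between the pads) lies 6 mm ahead of it (ctrl.tcp_to_tips is the z of the fingertips in the tool frame, in mm); z points along the fingers, y is the direction in which the jaws open and shut (so a half turn about z gives the same grasp; the last joint's range is limited). The gripper opens to 85 mm and grips with 20 to 120 N. Pads are 22 mm wide; open, the fingers measure 114 mm over their backs; the gripper's body (76 mm by 85 mm) begins 54 mm behind the grasp point. The pads swing forward as they close: fully open they stand 13 mm farther back than shut.
Start: joints at [-1.339, 0.207, 1.542, -0, 1.393, -0.15], TCP at [214.762, -533.39, 256.282] pointing down, gripper open.
Joint ranges: [-2.73, 2.73], [-0.86, 2.22], [0.23, 2.46], [-1.11, 4.25], [0.08, 2.63], [-2.82, 2.82]. Speed limits (rad/s): [2.79, 2.79, 3.14, 3.14, 3.14, 3.14].

INTERFACE

Orientations are given as a 3x3 rotation matrix whose columns are the frame's x, y, z axes.
In Python, from plant import ctrl, sensors, optics gives the robot as it stands. Calls block until the motion is done:
- ctrl.move_ptp(position, orientation): joint-space move of the TCP to a pose.
- ctrl.move_l(position, rot=None, vel=150, threshold=None): straight line of the TCP; rot=None keeps the orientation; vel is the mean speed in mm/s. With threshold (N) it stops when the force on the tool has changed by that much, and returns True; else False.
- ctrl.set_joints(angles): joint-space move.
- ctrl.gripper_to(opening, force=None): finger opening in mm; force is the grip in N (None keeps the last); returns when the fingers have stopped.
- ctrl.hold(seconds).
- ctrl.solve_ik(position, orientation): joint angles nearest the present ones, or None.
- sensors.read_state(): the state.
- optics.grab_frame(name): name is "side" or "top"; returns (picture, depth): 480x640x3 uint8, red, green, blue; 480x640 float32, mm along the optical axis (not along the pixel's ray), 0 where there is no reading.
- optics.camera_params(name): a dict with "mtx" (3x3 intrinsics, pixels), "k1" (the pictures are not rectified: a ray, as slopes to the right and down, at radius r is drawn at 1 + k1 r^2 times it, then the intrinsics apply), "R" (3x3) and "t" (3): a world point X has camera coordinates R X + t. Camera axes: x right, y down, z forward; pixel columns grow to the right and rows downward; lengths in mm; the calibration is good to about 2 mm. A picture is of the moment at which its call begins. camera_params takes no time and is no camera call.
A pose or a line that the arm cannot do raises ctrl.MotionError and nothing moves.
- ctrl.finish_job(): hands the job in, once; it reports no verdict.
The state is a dict: "t": time; "q": joint angles; "qvel": joint speeds; "tau": joint torques, N m; "eef_pos": TCP position; "eef_rot": TCP orientation; "force": force on the tool from outside, world axes, zero at the start; "wrist_torque": the same for the moment, N m; "grip_width": finger opening in mm.
Only numpy, scipy, OpenCV 4.12 (cv2) and the standard library are available. Lean on these libraries where they do the work, as an engineer would, in place of code of your own. Each camera call takes 0.05 s, during which the arm holds its last target. There are 200 camera calls.

TASK

Slide the loose steel foot plate under the raised screw foot of the small instrument platform so that the whole foot is over the plate's square pad. Then turn the black knob on that foot clockwise to screw the foot down until it just touches the plate and bears on it lightly, without forcing it, and let go. Leave the platform's load and the other small things on the bench where they are.

Things in the scene. Friction and masses are not known exactly. Their poses are not given: they have to be found in the camera images.
- platform: Low aluminium instrument platform, fixed to the bench: deck 180 x 140 mm, top 56 mm high, on three plain feet. A lug 44 mm wide, top 56 mm, juts from its front edge and carries an upright screw foot. Origin: on the screw's axis at bench height; x points to the deck (deck x 35 to 215, y -70 to 70 mm; lug to x -38 mm; nearest plain foot at x 125, y 0), z up.
- knob (a point): Point fixed to the platform on the screw's axis, 90 mm over the bench, always inside the round black ribbed knob (diameter 40, height 24 mm). Knob, spindle and foot are one rigid screw; clockwise from above lowers it 12 mm a turn (1.9 mm/rad). Knob top at the start 98 to 103 mm over the bench, at touch 95 mm; its start is unknown, with 1.8 to 3.8 rad to go.
- foot_axis (a point): Point fixed to the platform, on the screw's axis at bench height, below the flat round foot (diameter 40 mm, springy rubber sole), which starts 3 to 8 mm above a plate laid there. The thread's friction of about 0.07 Nm holds it where left. Once the foot bears, the bearing force grows by about 3 N per 0.1 rad and the turning torque by about 0.01 Nm per newton.
- foot_plate: Loose steel foot plate, 0.2 to 0.45 kg, flat on the bench: a square pad 64 x 64 x 8 mm with a flat tail 24 mm wide, 6 mm thick, and an upright grip fin at the tail's end. Origin: middle of the pad's underside; the tail runs along -x to x = -118 mm.
- plate_grip (a point): Middle of the plate's upright steel grip fin, at x = -100 mm, 30 mm over the plate's underside. The fin is 34 mm long (plate's x), 12 mm thick (plate's y); its top is 46 mm over the bench. Pressed hard on the bench the plate sticks; slid with its weight eased it runs freely.
- slide_box: Closed off-white hinged slide box, 100 x 86 x 36 mm, the load that stands on the platform's deck; origin at the centre of its underside. Leave it.
- white_case: Flat white slide mailer, 24 x 66 x 15 mm, on the bench; origin at the centre of its underside. Bystander.
- cassette: Small tissue cassette with a wax block, 29 x 40 x 13 mm, on the bench; origin at the centre of its underside. Bystander.
- forceps: Steel forceps, 13 x 126 x 8 mm, lying on the bench; origin at the centre of its underside. Bystander.

How it is judged (in metres and radians):
On the way, in this order (a step that is already met when the one before it is completed fails the run):
1. the foot plate lies flat under the raised foot, the foot's whole disc over the square pad, not yet touched by it (horizontal distance between foot_plate and platform below 0.012 m and height (world z) of foot_plate below 0.002 m and angle between foot_plate's own z axis and vertical below 0.03 rad and contact force between platform and foot_plate below 0.2 N), for 0.2 s.
2. the foot is screwed down and bears lightly on the pad (contact force between platform and foot_plate between 0.5 and 15 N and horizontal distance between foot_plate and platform below 0.012 m), for 0.2 s.
At the end, for the whole second after the job is handed in: The foot bears on the plate with 0.5 to 15 N; the middle of the plate's pad is within 12 mm of the foot's axis; the plate lies flat and still on the bench (all of step 2 and height (world z) of foot_plate below 0.002 m and angle between foot_plate's own z axis and vertical below 0.03 rad and linear speed of foot_plate below 0.01 m/s); the robot touches nothing.
It fails at once if the foot is forced onto the plate, or the plate rammed into the platform, with more than 25 N (contact force between platform and foot_plate above 25 N).
It fails at once if the slide box is moved more than 15 mm (distance of slide_box from where it was at the start of the episode above 0.015 m).
It fails at once if a bystander is moved more than 20 mm (distance of any of white_case, cassette, forceps from where it was at the start of the episode above 0.02 m).
It also fails if it takes over 72 s, if anything falls off the work surface, if the arm or the gripper's body presses on something with over 40 N, if the wrist force passes 120 N, or if a joint passes its speed limit or range.

## Working session

There is one attempt and no reset: what is moved stays moved. The work goes in short steps, each a Python script; the robot and the scene stay as the last script left them, time stands still between calls to the robot, and variables do not carry over. Pictures are saved under pics/ and viewed, about 8 in all and at most 12, crops included, and the job is handed in when it is done.

```bash
ls; mkdir -p pics
python3 - <<'E'
from plant import ctrl,sensors,optics
import cv2,numpy as np
for n in("top","side"):
    im,d=optics.grab_frame(n); cv2.imwrite(f"pics/{n}0.png",im[:,:,::-1]); np.savez(f"{n}0.npz",im=im,d=d)
    p=optics.camera_params(n); print(n,p, "C",-np.array(p["R"]).T@np.array(p["t"]))
print(ctrl.tcp_to_tips,sensors.read_state())
E
```

```text
pics
top {'mtx': array([[505.82825823,   0.        , 318.45989759],
       [  0.        , 505.82825823, 240.24010922],
       [  0.        ,   0.        ,   1.        ]]), 'k1': 0.0023116656087666396, 'R': array([[ 1.92038835e-02, -9.99815446e-01, -5.33552083e-04],
       [-9.80522143e-01, -1.87289729e-02, -1.95513559e-01],
       [ 1.95467484e-01,  4.27777925e-03, -9.80700853e-01]]), 't': array([ -63.54073292,  602.83326077, 1055.19299314])} C [ 386.05567079  -56.75244112 1152.65684281]
side {'mtx': array([[541.18457462,   0.        , 324.72247668],
       [  0.        , 541.18457462, 243.62294387],
       [  0.        ,   0.        ,   1.        ]]), 'k1': 0.03228057326701178, 'R': array([[-0.93963757, -0.34163916, -0.01907654],
       [-0.13692162,  0.42650925, -0.89405947],
       [ 0.31358205, -0.83747988, -0.4475419 ]]), 't': array([538.92500093, 173.81642522, 892.55249916])} C [250.30496444 857.47832941 565.13769069]
25.0 {'t': 0.1, 'q': array([-1.33846954e+00,  2.07354861e-01,  1.54283623e+00, -4.06204641e-05,
        1.39348477e+00, -1.50483326e-01]), 'qvel': array([ 0.00090091, -0.00084425, -0.00239926, -0.00090488,  0.00038493,
       -0.0019795 ]), 'tau': array([-3.27697026e-04, -3.84089291e+01, -2.92548269e+01, -2.18284758e-04,
        4.87366371e-03, -9.49579231e-06]), 'eef_pos': array([ 214.61760924, -532.75665608,  255.21849309]), 'eef_rot': array([[ 9.27616022e-01,  3.73534799e-01, -5.18549877e-04],
       [ 3.73535060e-01, -9.27613867e-01,  2.01802332e-03],
       [ 2.72787880e-04, -2.06564733e-03, -9.99997829e-01]]), 'force': array([ 0.14764049,  0.19649119, -0.9961114 ]), 'wrist_torque': array([-0.01332777,  0.04261128, -0.00987518]), 'grip_width': 85.27415555777156}
```

View pics/top0.png

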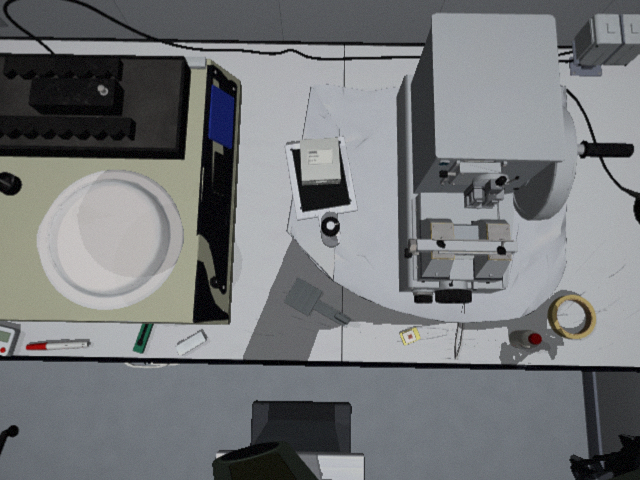

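View pics/side0.png

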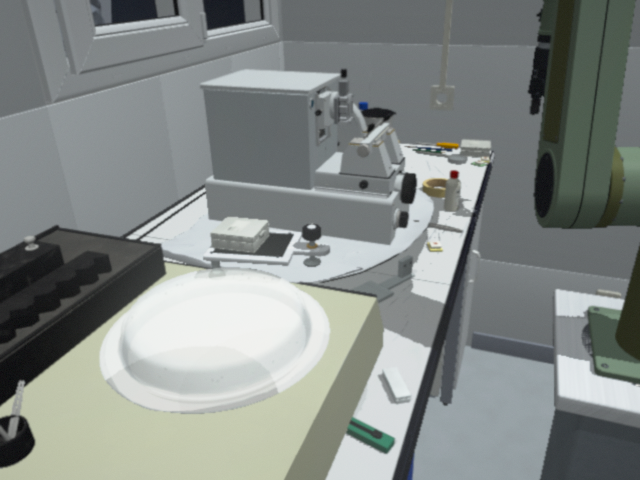

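The top view shows the knob at about (330,226), the platform deck going up from it, the plate's pad near (303,295) with its tail running to the fin at about (345,320), and the cassette at (411,336). Next I measure with the depth image and view an enlarged crop.

```bash
cat > h.py <<'E'
from plant import ctrl,sensors,optics
import cv2,numpy as np
def ray(n,uv):
    p=optics.camera_params(n);R=np.array(p["R"]);t=np.array(p["t"])
    d=(np.atleast_2d(uv)-p["mtx"][:2,2])/p["mtx"][0,0]
    s=d.copy()
    for _ in range(5): s=d/(1+p["k1"]*(s**2).sum(1,keepdims=True))
    return -R.T@t, np.c_[s,np.ones(len(s))]@R   # per unit optical depth
def onplane(n,uv,z):
    C,r=ray(n,uv); return C+r*((z-C[2])/r[:,2])[:,None]
def cloud(n,d):
    v,u=np.mgrid[0:480,0:640]; C,r=ray(n,np.c_[u.ravel(),v.ravel()])
    P=C+r*d.ravel()[:,None]; P[d.ravel()==0]=np.nan
    return P.reshape(480,640,3)
def proj(n,X):
    p=optics.camera_params(n);c=np.atleast_2d(X)@np.array(p["R"]).T+p["t"]
    s=c[:,:2]/c[:,2:]; s=s*(1+p["k1"]*(s**2).sum(1,keepdims=True))
    return s*p["mtx"][0,0]+p["mtx"][:2,2]
E
python3 - <<'E'
from h import *
for n in("top","side"):
    f=np.load(f"{n}0.npz");im,d=f["im"],f["d"];P=cloud(n,d);np.save(f"P{n}.npy",P)
    if n=="top":
        c=im[200:350,250:450]; c=cv2.convertScaleAbs(c,alpha=1.6)
        # height contour
        z=P[200:350,250:450,2]; print("bench z med",np.nanmedian(P[330:355,250:290,2]))
        hm=cv2.applyColorMap(np.uint8(np.clip(np.nan_to_num(z)*2.2+20,0,255)),cv2.COLORMAP_JET)
        o=np.vstack([cv2.resize(c[:,:,::-1],None,fx=4,fy=4,interpolation=cv2.INTER_CUBIC)[:,:]])
        cv2.imwrite("pics/topc.png",o)
    # height histogram of pieces
    for lo,hi in((3,12),(36,50),(50,62),(85,108)):
        m=((P[...,2]>lo)&(P[...,2]<hi)&(P[...,0]>300)&(P[...,0]<620)&(P[...,1]>-170)&(P[...,1]<80)).astype(np.uint8)
        k,l,s,ce=cv2.connectedComponentsWithStats(m)
        for i in range(1,k):
            if s[i,4]>12:
                q=P[l==i]; print(n,lo,hi,s[i,4],ce[i].round(1),"mean",q.mean(0).round(1),"min",q.min(0).round(),"max",q.max(0).round())
E
```

```text
bench z med 0.9441303229151572
top 3 12 1603 [353.1 267.1] mean [ 553.5 -132.1    6.7] min [ 479. -169.    3.] max [620. -84.  12.]
top 3 12 13 [313.2 251.5] mean [587.1 -40.3  10.5] min [579. -49.   8.] max [593. -33.  12.]
top 3 12 13 [286.6 252.1] mean [585.8  21.1   4.2] min [577.  16.   3.] max [591.  30.   7.]
top 3 12 14 [309.5 257.6] mean [573.2 -32.    8.6] min [566. -38.   3.] max [581. -26.  12.]
top 3 12 21 [313.6 265.8] mean [554.7 -41.7   6.3] min [550. -50.   3.] max [561. -29.  11.]
top 3 12 1105 [309.9 300.9] mean [474.5 -35.1   7.9] min [ 418. -126.    3.] max [526.  26.  12.]
top 3 12 13 [310.6 344.9] mean [377.4 -38.9   4.3] min [371. -44.   3.] max [384. -33.   7.]
top 3 12 13 [287.7 353.6] mean [357.5  11.5   3.8] min [350.   2.   3.] max [363.  20.   6.]
top 36 50 86 [341.8 318.1] mean [ 435.8 -105.8   45.7] min [ 425. -121.   37.] max [447. -91.  50.]
top 50 62 193 [330.8 239.9] mean [605.8 -79.3  56.5] min [ 592. -100.   50.] max [620. -57.  61.]
top 85 108 86 [329.8 232.1] mean [614.2 -76.1  99.3] min [608. -94.  85.] max [620. -59. 107.]
side 3 12 717 [355.1 264.8] mean [ 545.1 -114.1    6.6] min [ 481. -170.    3.] max [611.  -6.  12.]
side 3 12 598 [381.5 286. ] mean [470.  -46.9   6.2] min [ 421. -119.    3.] max [524.   8.  12.]
side 36 50 44 [321.4 253.9] mean [604.  -66.4  46.4] min [593. -86.  41.] max [619. -56.  50.]
side 36 50 91 [404.9 259.6] mean [ 437.3 -103.5   41.9] min [ 426. -122.   36.] max [450. -90.  46.]
side 50 62 135 [321.4 248.3] mean [607.3 -76.   54.2] min [ 593. -101.   50.] max [620. -55.  59.]
side 85 108 73 [316.8 231.2] mean [614.8 -71.6  94.4] min [610. -94.  85.] max [620. -58. 101.]
```

View pics/topc.png

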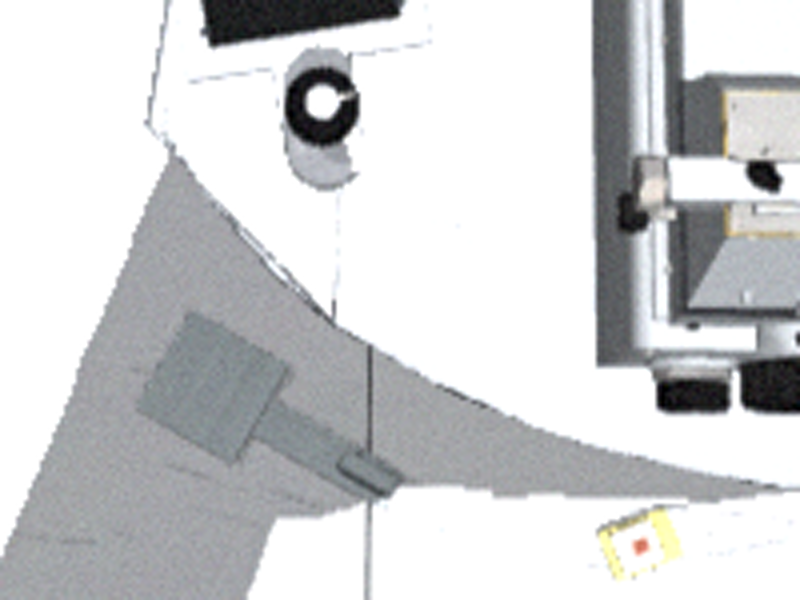

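The crop shows the plate's pad corners at full-frame pixels of about (297,278), (322,293), (309,316) and (285,302). The fin is near (342,318) and the knob's centre at (330.5,226). A curved edge, either a shadow or a step, lies between the plate and the foot, so I check the heights there while computing the poses.

Run:
```python
from h import *
Pt,Ps=np.load("Ptop.npy"),np.load("Pside.npy")
for n,P in(("top",Pt),("side",Ps)):
    Q=P.reshape(-1,3);Q=Q[~np.isnan(Q[:,0])]
    print(n,"y:",list(range(40,-170,-20)))
    for x in range(640,400,-20):
        print(x,[ (lambda q:round(float(np.median(q)),1) if len(q) else None)(Q[(abs(Q[:,0]-x)<10)&(abs(Q[:,1]-y)<10)&(Q[:,2]<130),2]) for y in range(40,-170,-20)])
pad=onplane("top",np.array([[190,312],[290,372],[235,465],[138,410]])/4+[250-.4,200-.4],8)
c=pad.mean(0);print("pad",pad.round(1).tolist(),c.round(1),[np.linalg.norm(pad[i]-pad[i-1]).round(1) for i in range(4)])
f=np.load("top0.npz");im=f["im"]
z=Pt[...,2];m=(z>38)&(z<50)&(Pt[...,0]<455)&(Pt[...,0]>415)&(abs(Pt[...,1]+105)<25)
q=np.c_[np.nonzero(m)[::-1]];r=cv2.minAreaRect(q.astype(np.float32));fin=onplane("top",cv2.boxPoints(r),46);print("fin top",fin.mean(0),fin.round(1).tolist())
F=fin.mean(0);print("dist",np.linalg.norm((c-F)[:2]),"yaw",np.arctan2(*(c-F)[1::-1]))
b=(im.max(2)<70)&(np.hypot(*(np.mgrid[0:480,0:640]-np.array([226,330])[:,None,None]))<13)
bs=b.astype(np.uint8);ct=max(cv2.findContours(bs,0,2)[0],key=len)
(u,v),rad=cv2.minEnclosingCircle(ct);print("knob px",u,v,rad,onplane("top",[[u,v]],98))
# deck points
d=(z>50)&(z<62)&(Pt[...,0]>600)&(Pt[...,0]<900)&(abs(Pt[...,1]+60)<130)
k,l,s,ce=cv2.connectedComponentsWithStats(d.astype(np.uint8))
for i in range(1,k):
    if s[i,4]>150:
        R=cv2.minAreaRect(Pt[l==i][:,:2].astype(np.float32));print(s[i,4],R,np.median(z[l==i]))
# box
d=(z>80)&(z<105)&(Pt[...,0]>640)&(Pt[...,0]<900)&(abs(Pt[...,1]+60)<130)
k,l,s,ce=cv2.connectedComponentsWithStats(d.astype(np.uint8))
for i in range(1,k):
    if s[i,4]>150: print("box",s[i,4],cv2.minAreaRect(Pt[l==i][:,:2].astype(np.float32)),np.median(z[l==i]))
```

```text
top y: [40, 20, 0, -20, -40, -60, -80, -100, -120, -140, -160]
640 [1.1, 14.6, 16.3, 15.6, 15.9, 98.6, 101.6, 6.6, 4.5, 4.2, 4.5]
620 [1.4, 1.0, 14.9, 14.7, 15.3, 59.7, 101.6, 55.3, 4.0, 3.9, 4.3]
600 [0.8, 1.1, 1.7, 14.1, 14.3, 18.9, 56.6, 6.3, 4.0, 4.0, 4.8]
580 [0.6, 0.8, 0.2, 2.2, 13.8, 16.9, 20.6, 8.0, 5.1, 4.2, 6.0]
560 [0.8, 0.4, 0.5, 1.1, 4.0, 16.3, 19.0, 6.6, 6.2, 5.5, 5.2]
540 [0.5, 0.4, 0.8, 0.6, 0.7, 2.9, 17.5, 7.5, 6.4, 6.1, 6.2]
520 [0.9, 0.9, 3.9, 4.5, 1.0, 1.2, 2.1, 9.8, 7.7, 7.0, 6.9]
500 [0.7, 0.8, 9.0, 8.9, 8.5, 1.7, 0.6, 0.5, 4.3, 8.8, 7.4]
480 [1.3, 5.6, 8.1, 8.9, 9.1, 2.5, 0.7, -0.1, 0.9, 0.7, 2.2]
460 [0.9, 1.6, 6.3, 9.4, 7.3, 6.4, 5.7, 1.0, 0.4, -0.0, 0.8]
440 [1.4, 0.9, 1.3, 2.3, 1.0, 1.4, 6.3, 44.9, 2.8, 0.3, 0.5]
420 [0.7, 1.3, 0.7, 0.8, 0.9, 0.9, 0.6, 1.3, 2.2, -0.1, 0.8]
side y: [40, 20, 0, -20, -40, -60, -80, -100, -120, -140, -160]
640 [None, 16.5, 14.5, 13.1, 13.7, 53.7, 58.5, 98.9, 2.8, 1.9, None]
620 [None, None, 13.7, 12.7, 13.2, 54.8, 59.1, 54.9, 2.4, 1.9, 1.9]
600 [None, None, 12.6, 11.8, 12.3, 16.9, 23.0, 54.7, 2.2, 1.6, 3.1]
580 [None, None, Non
[... 603 characters left out ...]
, 8.0], [493.7, -62.3, 8.0], [441.1, -32.4, 8.0], [470.7, 22.9, 8.0]] [483.  -19.2   8. ] [np.float64(62.5), np.float64(66.2), np.float64(60.5), np.float64(62.7)]
fin top [ 435.60359565 -105.93179198   46.        ] [[437.0, -88.4, 46.0], [448.2, -93.9, 46.0], [434.2, -123.5, 46.0], [423.0, -118.0, 46.0]]
dist 98.86712190584382 yaw 1.070648201649512
knob px 330.0 226.36842346191406 9.837140083312988 [[626.96614521 -76.23612427  98.        ]]
3178 ((718.84619140625, -59.71849060058594), (246.72557067871094, 140.04244995117188), 10.515769004821777) 56.848852921972934
box 1677 ((779.5281372070312, -51.421993255615234), (100.84335327148438, 86.01373291015625), 4.178499221801758) 92.73218291075523
```

The height map shows flat bench around the plate. Near the foot there is a thin raised patch (4–15 mm) that probably belongs to the scanned backdrop, and the plate has to lie at bench height there. I go to the fin now and look closer at the foot from the side.

```bash
cat >> h.py <<'E'
def Rz(y): c,s=np.cos(y),np.sin(y); return np.array([[c,s,0],[s,-c,0],[0,0,-1.]])
def st(): 
    s=sensors.read_state(); R=s["eef_rot"]
    print("t",round(s["t"],2),"p",s["eef_pos"].round(1),"yaw",np.arctan2(R[1,0],R[0,0]).round(3),"q6",s["q"][5].round(2),"F",s["force"].round(2),"T",s["wrist_torque"].round(3),"w",round(s["grip_width"],1)); return s
E
python3 - <<'E'
from h import *
im=np.load("side0.npz")["im"];c=cv2.convertScaleAbs(im[200:310,240:440],alpha=1.3)
cv2.imwrite("pics/sidec.png",cv2.resize(c,None,fx=4,fy=4,interpolation=cv2.INTER_CUBIC)[:,:,::-1])
print("white dot",onplane("top",[[330.1,225.4]],101))
b=(im.max(2)<60);b[:215]=0;b[245:]=0;b[:,:300]=0;b[:,325:]=0
ct=max(cv2.findContours(b.astype(np.uint8),0,2)[0],key=cv2.contourArea);x,y,w,h=cv2.boundingRect(ct);print("side knob box",x,y,w,h)
print("pred box of knob: top/bottom centre",proj("side",[[628,-76,101],[628,-76,77],[628,-76,8]]).round(1))
P=np.load("Ptop.npy");m=(P[...,2]>60)&(P[...,1]<-110)&(P[...,1]>-260)&(P[...,0]>440)&(P[...,0]<760)
for x0 in range(440,760,40):
    q=P[m&(P[...,0]>=x0)&(P[...,0]<x0+40)]; print(x0,len(q),q[:,1].max().round() if len(q) else None)
for p,y in(([436,-106,36],1.065),([436,-106,36],1.065-np.pi),([530,-94,36],.18),([530,-94,36],.18-np.pi),([628,-76,94],0),([628,-76,94],1.57),([628,-76,94],-1.57)):
    q=ctrl.solve_ik(p,Rz(y));print(p,round(y,2),None if q is None else np.round(q,2))
ctrl.move_ptp([436,-106,120],Rz(1.065));st()
E
```

```text
white dot [[628.40203063 -76.36267934 101.        ]]
side knob box 303 227 17 13
pred box of knob: top/bottom centre [[311.5 226.6]
 [311.8 237.1]
 [312.8 266.3]]
440 0 None
480 203 -237.0
520 613 -220.0
560 354 -220.0
600 402 -236.0
640 350 -125.0
680 760 -112.0
720 805 -111.0
[436, -106, 36] 1.06 [-0.43  0.27  2.01 -0.    0.87  0.07]
[436, -106, 36] -2.08 None
[530, -94, 36] 0.18 [-0.34  0.42  1.79 -0.    0.94  1.05]
[530, -94, 36] -2.96 [-0.34  0.42  1.79 -0.    0.94 -2.09]
[628, -76, 94] 0 [-0.26  0.49  1.52 -0.    1.13  1.31]
[628, -76, 94] 1.57 [-0.26  0.49  1.52 -0.    1.13 -0.26]
[628, -76, 94] -1.57 None
t 1.92 p [ 436.6 -107.   120.5] yaw 1.064 q6 0.07 F [-0.21  0.37  0.5 ] T [-0.014  0.004  0.039] w 85.2
```

View pics/sidec.png

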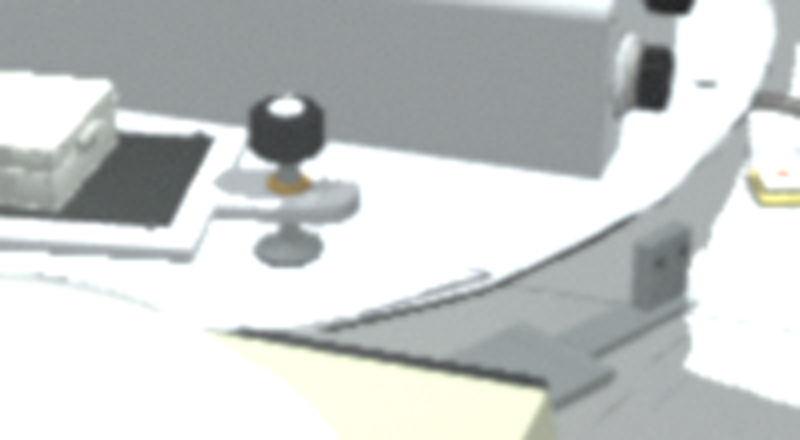

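The side crop shows the foot hanging free at about (312,261) below the lug, and the knob at (312,232). Both agree with the axis at (628,-76). I grip the fin now.

Run:
```python
from h import *
ctrl.gripper_to(50)
print(ctrl.move_l([436,-106,38],vel=120,threshold=8));st()
ctrl.gripper_to(5,force=50);ctrl.hold(.2);s=st()
p=s["eef_pos"]
z0=38
for dz in(.5,1.,1.5):
    ctrl.move_l([436,-106,z0+dz],vel=10);st()
im,d=optics.grab_frame("top");np.savez("top1.npz",im=im,d=d)
c=cv2.convertScaleAbs(im[200:350,250:450],alpha=1.6)
cv2.imwrite("pics/t1.png",cv2.resize(c,None,fx=4,fy=4,interpolation=cv2.INTER_CUBIC)[:,:,::-1])
```

```text
False
t 3.19 p [ 436.6 -106.2   38.5] yaw 1.065 q6 0.07 F [ 0.35 -0.94 -0.06] T [-0.008 -0.06   0.049] w 49.8
t 3.82 p [ 436.9 -106.4   38.9] yaw 1.065 q6 0.07 F [ 0.08 -0.29  5.91] T [0.003 0.074 0.035] w 11.1
t 4.07 p [ 436.5 -106.2   38.9] yaw 1.065 q6 0.07 F [ 0.18 -0.07  3.95] T [-0.078 -0.025 -0.02 ] w 11.2
t 4.32 p [ 435.9 -105.9   38.9] yaw 1.065 q6 0.07 F [-0.48 -0.96  0.91] T [-0.07  -0.142 -0.055] w 11.3
t 4.57 p [ 435.2 -105.7   38.9] yaw 1.065 q6 0.07 F [ 0.26 -0.42 -1.91] T [-0.04  -0.04  -0.015] w 11.0
```

View pics/t1.png

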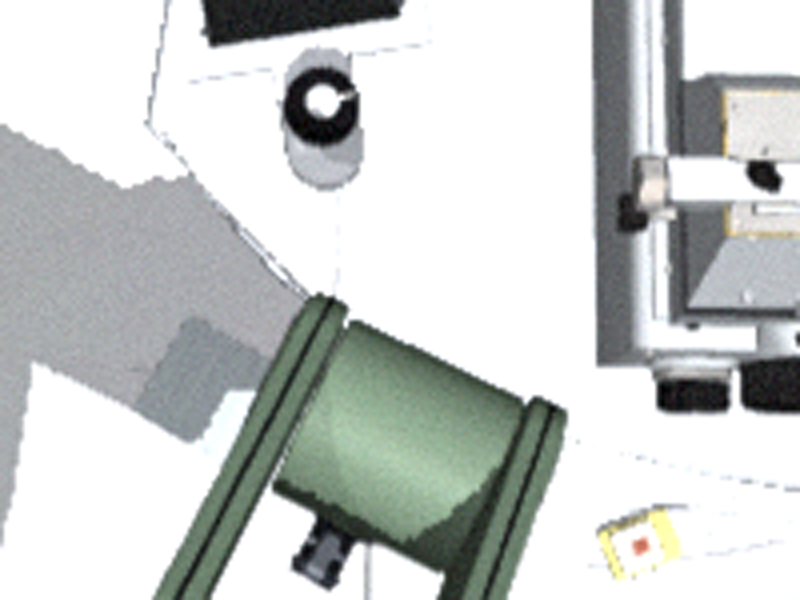

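The fin is gripped (11 mm) and its weight eased: 1.9 N upward, pad still in place at crop (200,380). I turn the plate in line with the platform first, then slide it to just short of the foot.

Run:
```python
from h import *
ctrl.move_l([436,-106,39.9],vel=10);st()
N=8
for i in range(1,N+1):
    f=i/N
    hit=ctrl.move_l([436+44*f,-106+6*f,39.9],rot=Rz(1.065+(.18-1.065)*f),vel=14,threshold=12);st()
    if hit: print("HIT");break
im,d=optics.grab_frame("top");np.savez("top2.npz",im=im,d=d)
c=cv2.convertScaleAbs(im[180:330,250:450],alpha=1.6)
cv2.imwrite("pics/t2.png",cv2.resize(c,None,fx=4,fy=4,interpolation=cv2.INTER_CUBIC)[:,:,::-1])
im,d=optics.grab_frame("side");c=cv2.convertScaleAbs(im[200:310,240:440],alpha=1.3)
cv2.imwrite("pics/s2.png",cv2.resize(c,None,fx=4,fy=4,interpolation=cv2.INTER_CUBIC)[:,:,::-1])
```

```text
t 4.87 p [ 435.4 -105.8   39.5] yaw 1.065 q6 0.07 F [-0.28 -0.59 -3.8 ] T [-0.146  0.1    0.049] w 10.9
t 5.42 p [ 441.3 -105.1   39.8] yaw 0.955 q6 0.19 F [-1.46  0.17 -2.74] T [-0.109  0.1    0.019] w 11.2
t 5.97 p [ 446.8 -104.5   39.8] yaw 0.844 q6 0.31 F [-0.15 -0.17 -3.  ] T [-0.169  0.086 -0.028] w 11.1
t 6.52 p [ 452.3 -103.7   39.8] yaw 0.734 q6 0.42 F [-1.01 -0.63 -2.47] T [-0.127  0.077  0.039] w 11.3
t 7.07 p [ 457.8 -102.9   39.8] yaw 0.623 q6 0.54 F [ 0.47 -0.52 -2.91] T [-0.127  0.19   0.008] w 11.6
t 7.62 p [ 463.3 -102.2   39.8] yaw 0.512 q6 0.66 F [-0.76  0.39 -3.3 ] T [-0.11   0.104 -0.037] w 11.2
t 8.17 p [ 468.8 -101.4   39.8] yaw 0.402 q6 0.78 F [ 0.2   0.99 -3.6 ] T [-0.09   0.111 -0.005] w 11.4
t 8.72 p [ 474.4 -100.7   39.8] yaw 0.291 q6 0.89 F [-0.35  0.6  -3.3 ] T [-0.081  0.134  0.008] w 11.2
t 9.27 p [ 479.8 -100.    39.8] yaw 0.181 q6 1.01 F [ 0.09 -0.64 -2.89] T [-0.034  0.142  0.003] w 11.2
```

View pics/s2.png

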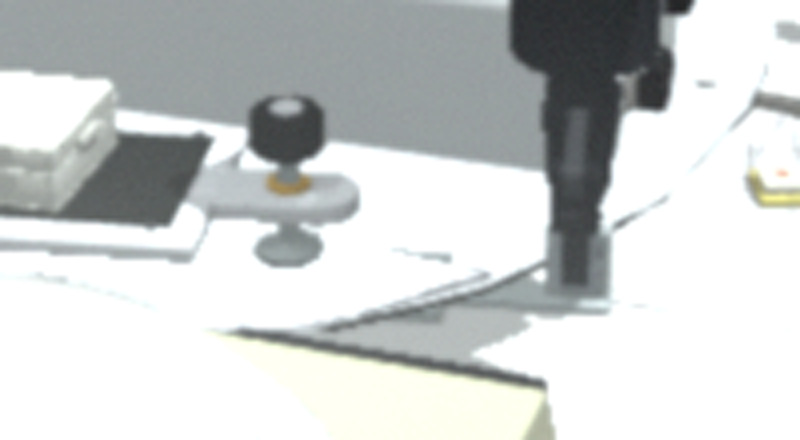

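The plate turned freely and carries about 3 N. The side view shows the fin in the jaws at crop (580,265). The backdrop patch draws over part of the pad, but nothing is blocked. Now the straight slide under the foot.

Run:
```python
from h import *
hit=ctrl.move_l([530,-94.2,39.8],rot=Rz(.18),vel=30,threshold=6);st();print(hit)
if not hit:
    ctrl.move_l([530,-94.2,38],vel=10);st()
for n,(r,c0) in dict(top=(180,250),side=(200,240)).items():
    im,d=optics.grab_frame(n);np.savez(n+"3.npz",im=im,d=d)
    c=cv2.convertScaleAbs(im[r:r+110,c0:c0+200],alpha=1.3)
    cv2.imwrite(f"pics/{n}3.png",cv2.resize(c,None,fx=4,fy=4,interpolation=cv2.INTER_CUBIC)[:,:,::-1])
a,b=cv2.imread("pics/side3.png"),cv2.imread("pics/top3.png");cv2.imwrite("pics/both3.png",cv2.resize(np.vstack([a,b]),(545,600)))
```

```text
t 11.19 p [529.8 -94.2  39.8] yaw 0.18 q6 1.05 F [ 0.85  0.46 -2.26] T [-0.02   0.119 -0.002] w 11.4
False
t 11.53 p [530.1 -94.3  38.9] yaw 0.18 q6 1.05 F [-3.55  0.44  5.97] T [ 0.128  0.526 -0.036] w 11.6
```

View pics/both3.png

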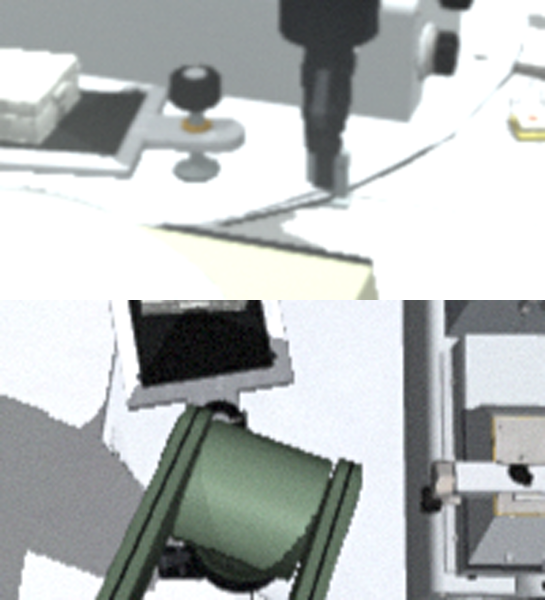

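In the side picture the jaws seem to sit off the fin's middle, with the fin sticking out to the right at (347,170). I look closer.

Run:
```python
from h import *
f=np.load("side3.npz");im=f["im"]
c=im[225:290,290:390];cv2.imwrite("pics/s3z.png",cv2.resize(c,None,fx=7,fy=7,interpolation=cv2.INTER_CUBIC)[:,:,::-1])
P=cloud("side",f["d"]);
for v in range(250,280,3): print(v,[(tuple(int(k) for k in P[v,u].round()) if P[v,u,0]==P[v,u,0] else 0) for u in range(348,374,3)])
print(proj("side",[[530-17*.984,-94.2-17*.18,46],[530+17*.984,-94.2+17*.18,46],[530-17*.984,-94.2-17*.18,6],[530+17*.984,-94.2+17*.18,6]]).round(1))
ctrl.hold(.3);st()
```

```text
250 [(582, -178, 4), (533, -44, 78), (528, -46, 78), (522, -49, 77), (516, -49, 78), (511, -51, 78), (544, -192, 3), (537, -190, 6), (530, -193, 5)]
253 [(576, -159, 7), (538, -61, 62), (532, -60, 64), (525, -57, 66), (518, -56, 68), (511, -53, 70), (541, -181, 2), (534, -179, 4), (527, -180, 5)]
256 [(574, -153, 3), (569, -159, 0), (538, -81, 45), (530, -76, 49), (524, -76, 50), (514, -62, 59), (516, -91, 43), (529, -163, 5), (523, -167, 4)]
259 [(570, -139, 3), (564, -142, 3), (538, -80, 38), (530, -75, 42), (524, -75, 44), (519, -80, 42), (515, -89, 38), (526, -152, 4), (518, -149, 6)]
262 [(565, -125, 4), (560, -129, 3), (539, -83, 30), (530, -75, 35), (524, -77, 35), (519, -83, 33), (516, -93, 29), (520, -133, 7), (516, -140, 4)]
265 [(554, -90, 17), (556, -116, 3), (538, -80, 25), (530, -76, 28), (524, -78, 28), (520, -86, 24), (515, -90, 23), (517, -120, 7), (510, -119, 9)]
268 [(550, -77, 17), (544, -81, 16), (537, -78, 18), (530, -75, 21), (524, -78, 21), (520, -84, 18), (516, -93, 14), (513, -106, 8), (511, -125, -2)]
271 [(547, -69, 14), (542, -73, 14), (537, -76, 13), (532, -84, 9), (526, -84, 10), (521, -90, 8), (515, -90, 9), (514, -110, -2), (508, -114, -3)]
274 [(546, -65, 10), (540, -66, 10), (536, -74, 7), (532, -84, 2), (525, -82, 4), (519, -81, 6), (513, -84, 5), (510, -97, -1), (504, -97, 0)]
277 [(548, -70, -1), (542, -71, 0), (536, -75, -1), (530, -75, 0), (525, -81, -2), (518, -79, 0), (513, -84, -2), (507, -87, -2), (501, -89, -2)]
[[367.9 253.8]
 [351.5 252.8]
 [367.6 270.7]
 [351.5 269.7]]
t 11.93 p [530.1 -94.3  38.9] yaw 0.18 q6 1.05 F [-2.2   0.01  4.73] T [ 0.114  0.547 -0.032] w 11.1
```

View pics/s3z.png

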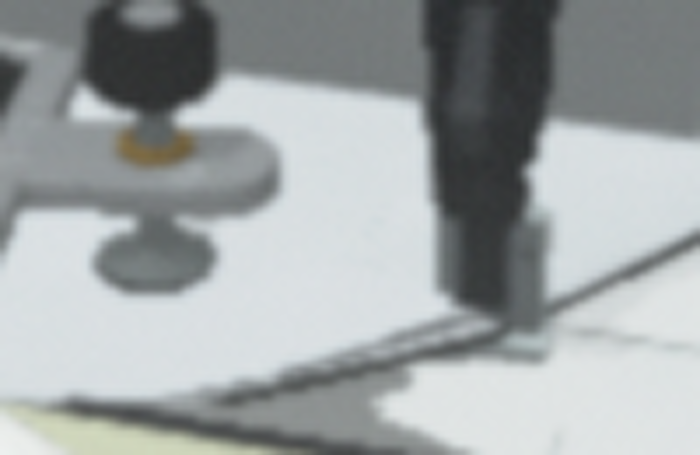

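The fin spans u 352.6 to 368.3, against 351.5 to 367.9 predicted for fin centre = TCP. So the plate did not slip, and the off-centre look was only parallax. I let go, back off and check the fin and knob from above.

Run:
```python
from h import *
ctrl.gripper_to(40);st()
ctrl.move_l([530,-94.2,130],vel=150)
ctrl.move_ptp([450,130,220],Rz(1.0))
im,d=optics.grab_frame("top");np.savez("top4.npz",im=im,d=d);P=cloud("top",d);z=P[...,2]
m=(z>38)&(z<52)&(abs(P[...,0]-530)<30)&(abs(P[...,1]+94)<30)
q=np.c_[np.nonzero(m)[::-1]];r=cv2.minAreaRect(q.astype(np.float32));fin=onplane("top",cv2.boxPoints(r),46);print(len(q),"fin top",fin.mean(0),fin.round(1).tolist(),P[m].mean(0))
imS,dS=optics.grab_frame("side");np.savez("side4.npz",im=imS,d=dS)
a=cv2.resize(cv2.convertScaleAbs(im[200:300,260:420],alpha=1.4),None,fx=4,fy=4,interpolation=cv2.INTER_CUBIC)
b=cv2.resize(imS[220:295,280:400],(640,400),interpolation=cv2.INTER_CUBIC)
cv2.imwrite("pics/b4.png",cv2.resize(np.vstack([a,b]),(480,600))[:,:,::-1]);st()
```

```text
t 12.31 p [530.2 -94.3  38. ] yaw 0.18 q6 1.05 F [-0.92 -0.25  1.48] T [0.023 0.042 0.   ] w 40.2
85 fin top [527.95460119 -92.34959775  46.        ] [[543.8, -84.0, 46.0], [545.5, -96.2, 46.0], [512.1, -100.7, 46.0], [510.4, -88.6, 46.0]] [527.55690576 -92.36894421  46.13429417]
t 14.18 p [450.2 128.9 219.1] yaw 0.998 q6 0.67 F [-0.32  0.15  0.2 ] T [ 0.026 -0.07   0.017] w 39.8
```

View pics/b4.png

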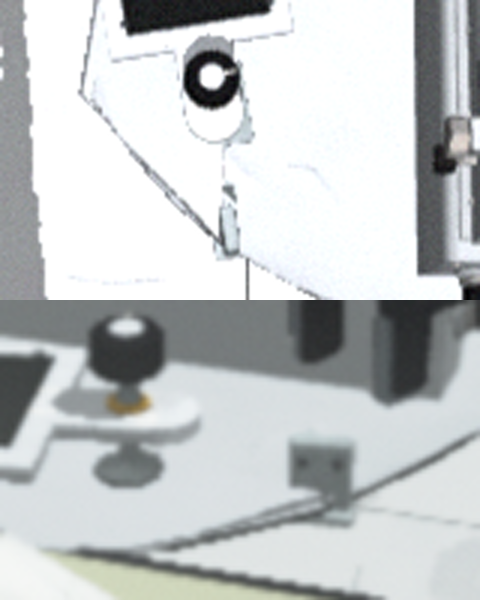

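From above the fin is at (528,-92.4), which puts the pad's middle at about (626.7,-76.5), 2 mm from the screw axis at (628.4,-76.4). The plate lies flat with the foot clear. Next is the knob: take it near the end of joint 6's range so that one long stroke does it.

```bash
cat >> h.py <<'E'
import pickle
XY=[628.4,-76.4]
def avg(n=5,dt=.03):
    v=[]
    for _ in range(n):
        ctrl.hold(dt);s=sensors.read_state();v.append(np.r_[s["force"],s["wrist_torque"]])
    return np.mean(v,0)
def turn(y0,z0,a,xy=XY,step=.1,vel=.6):
    "command to angle a (rad clockwise from y0)"
    ctrl.move_l([xy[0],xy[1],z0-1.9*a],rot=Rz(y0-a),vel=vel)
E
python3 - <<'E'
from h import *
ctrl.gripper_to(65)
ctrl.move_ptp([*XY,170],Rz(3.75));st()
ctrl.move_l([*XY,96],vel=100,threshold=6);st();print("free",avg().round(3))
ctrl.gripper_to(30,force=30);s=st();print("grip",avg().round(3))
for a in(.1,.2,.3,.5,.7,.9):
    turn(3.75,96,a);f=avg(4);R=sensors.read_state()["eef_rot"];print(a,round(sensors.read_state()["t"],2),f.round(3),"jaw-dir F",(R[:,1]@f[:3]).round(2),"x",(R[:,0]@f[:3]).round(2))
st()
E
```

```text
t 17.16 p [628.4 -76.1 170.1] yaw -2.533 q6 -2.44 F [0.63 0.18 0.07] T [-0.006  0.02   0.012] w 65.2
t 18.05 p [629.  -76.6  96.7] yaw -2.533 q6 -2.44 F [ 0.67  0.2  -0.03] T [-0.02  -0.032  0.047] w 65.0
free [-0.301 -0.022 -0.403 -0.022  0.003 -0.   ]
t 18.56 p [630.  -78.2  97.4] yaw -2.533 q6 -2.44 F [ 1.4  -4.87  0.18] T [-0.649 -0.263  0.   ] w 39.0
grip [ 2.056 -4.942  0.914 -0.645 -0.281 -0.035]
0.1 19.11 [ 2.131 -4.409  1.112 -0.639 -0.283 -0.093] jaw-dir F -4.89 x 0.28
0.2 19.49 [ 2.075 -5.233  0.853 -0.66  -0.331 -0.067] jaw-dir F -5.63 x 0.17
0.3 19.88 [ 1.889 -4.643  1.467 -0.699 -0.314 -0.062] jaw-dir F -5.0 x -0.4
0.5 20.36 [ 2.173 -4.737  0.839 -0.741 -0.329 -0.046] jaw-dir F -4.95 x -1.65
0.7 20.84 [ 2.273 -4.896  0.821 -0.799 -0.313 -0.046] jaw-dir F -4.67 x -2.72
0.9 21.32 [ 2.351 -5.29   1.    -0.887 -0.278 -0.066] jaw-dir F -4.39 x -3.78
t 21.32 p [630.1 -78.5  95.6] yaw 2.85 q6 -1.54 F [ 2.8  -6.26  0.9 ] T [-0.86  -0.267 -0.099] w 39.0
```

The screw turns with about −0.06 Nm running torque. The side forces show the true axis near (630,-78.5), so the plate is about 3 mm off, well inside 12 mm. I recentre and continue in small steps, watching for the torque rise.

Run:
```python
from h import *
C=[629.6,-78.5]
turn(3.75,96,.95,C);print(avg(6).round(3))
base=[];over=0;a=1.0
while a<4.05:
    a=round(a+.1,3);turn(3.75,96,a,C);f=avg(8);T=f[5]
    if a<=1.6: base.append(T);b=np.mean(base)
    print(a,round(sensors.read_state()["t"],2),f.round(3),(T-b).round(3))
    if a>1.6:
        dev=b-T; over=over+1 if dev>.025 else 0
        if dev>.05 or over>=2: break
print("base",b,np.std(base));st()
```

```text
[ 1.350e-01 -3.122e+00  6.812e+00 -7.500e-01  8.900e-02 -1.000e-03]
1.1 23.05 [ 0.169 -3.1    6.839 -0.766  0.131 -0.066] 0.0
1.2 23.57 [ 4.000e-03 -3.136e+00  6.428e+00 -7.590e-01  1.440e-01 -7.900e-02] -0.006
1.3 24.08 [-0.251 -3.376  6.399 -0.77   0.147 -0.076] -0.002
1.4 24.6 [-0.105 -3.361  6.613 -0.744  0.185 -0.081] -0.006
1.5 25.12 [ 0.095 -3.68   6.891 -0.747  0.213 -0.09 ] -0.012
1.6 25.63 [ 0.297 -3.634  6.898 -0.702  0.237 -0.083] -0.004
1.7 26.15 [-0.174 -3.678  6.676 -0.715  0.27  -0.072] 0.007
1.8 26.67 [-0.304 -3.773  7.024 -0.706  0.264 -0.102] -0.023
1.9 27.18 [-0.208 -4.043  6.9   -0.666  0.3   -0.089] -0.01
2.0 27.7 [-0.014 -3.862  6.677 -0.64   0.327 -0.101] -0.022
2.1 28.22 [-0.286 -3.958  6.808 -0.625  0.296 -0.09 ] -0.01
2.2 28.73 [-0.464 -3.685  7.09  -0.603  0.337 -0.084] -0.005
2.3 29.25 [-0.638 -3.931  7.135 -0.561  0.312 -0.103] -0.024
2.4 29.77 [-0.527 -4.038  7.241 -0.568  0.327 -0.091] -0.012
2.5 30.28 [-0.615 -3.777  7.676 -0.542  0.356 -0.068] 0.011
2.6 30.8 [-0.342 -3.845  7.237 -0.526  0.331 -0.069] 0.011
2.7 31.32 [-0.706 -3.978  7.162 -0.523  0.34  -0.092] -0.013
2.8 31.83 [-1.181 -3.834  7.443 -0.487  0.325 -0.09 ] -0.011
2.9 32.35 [-0.864 -3.787  7.793 -0.48   0.318 -0.081] -0.002
3.0 32.87 [-1.103 -3.581  7.749 -0.449  0.328 -0.083] -0.003
3.1 33.38 [-1.006 -3.927  7.681 -0.45   0.306 -0.104] -0.024
3.2 33.9 [-1.234 -3.644  7.68  -0.436  0.295 -0.103] -0.024
3.3 34.42 [-1.336 -3.488  7.785 -0.416  0.305 -0.106] -0.027
3.4 34.93 [-1.095 -3.741  8.194 -0.408  0.282 -0.14 ] -0.061
base -0.07921754801757531 0.007352743837535966
t 34.93 p [629.7 -78.5  90.9] yaw 0.349 q6 0.96 F [-0.69 -3.36  8.69] T [-0.366  0.276 -0.177] w 39.1
```

The torque rose at about 3.3 rad and stands 0.05–0.06 Nm over the running value. I average longer, and make one tiny step to confirm that it really is bearing.

Run:
```python
from h import *
C=[629.6,-78.5]
print(avg(20,.04).round(3))
turn(3.75,96,3.48,C);print(3.48,avg(20,.04).round(3));st()
```

```text
[-1.596 -3.79   7.88  -0.398  0.286 -0.132]
3.48 [-1.585 -3.437  8.141 -0.403  0.298 -0.15 ]
t 36.85 p [629.6 -78.5  90.7] yaw 0.269 q6 1.04 F [-0.9  -2.62  7.84] T [-0.434  0.311 -0.091] w 39.5
```

The extra 0.08 rad added 0.018 Nm, so the foot bears with about 6 N and touched at about 3.26 rad. I let go, lift clear and check.

Run:
```python
from h import *
ctrl.gripper_to(65);st()
ctrl.move_l([629.6,-78.5,180],rot=Rz(.27),vel=120)
ctrl.move_ptp([450,130,220],Rz(1.0))
im,d=optics.grab_frame("top");P=cloud("top",d);z=P[...,2]
m=(z>38)&(z<52)&(abs(P[...,0]-530)<30)&(abs(P[...,1]+94)<30)
q=np.c_[np.nonzero(m)[::-1]];r=cv2.minAreaRect(q.astype(np.float32));fin=onplane("top",cv2.boxPoints(r),46);print(len(q),"fin",fin.mean(0),fin.round(1).tolist())
m=(z>80)&(z<110)&(abs(P[...,0]-629)<14)&(abs(P[...,1]+77)<14);print("knob top z now",np.median(z[m]))
P0=np.load("Ptop.npy");z0=P0[...,2];m=(z0>80)&(z0<110)&(abs(P0[...,0]-629)<14)&(abs(P0[...,1]+77)<14);print("knob top z start",np.median(z0[m]))
imS,dS=optics.grab_frame("side")
a=cv2.resize(cv2.convertScaleAbs(im[200:350,260:500],alpha=1.3),None,fx=3,fy=3,interpolation=cv2.INTER_CUBIC)[:280,:640]
b=cv2.resize(imS[220:295,280:400],(640,400),interpolation=cv2.INTER_CUBIC)
cv2.imwrite("pics/b5.png",cv2.resize(np.vstack([a,b]),(560,595))[:,:,::-1]);st()
```

```text
t 37.23 p [628.8 -77.7  88.4] yaw 0.27 q6 1.04 F [0.03 0.12 0.2 ] T [ 0.004 -0.075  0.029] w 65.1
85 fin [527.81943271 -92.29556578  46.        ] [[543.3, -83.3, 46.0], [545.6, -95.4, 46.0], [512.3, -101.3, 46.0], [510.1, -89.2, 46.0]]
knob top z now 95.3974722848784
knob top z start 102.35017805165523
t 39.31 p [451.2 129.2 220. ] yaw 0.998 q6 0.67 F [-0.1  -0.73 -0.33] T [-0.003  0.018 -0.005] w 65.5
```

View pics/b5.png

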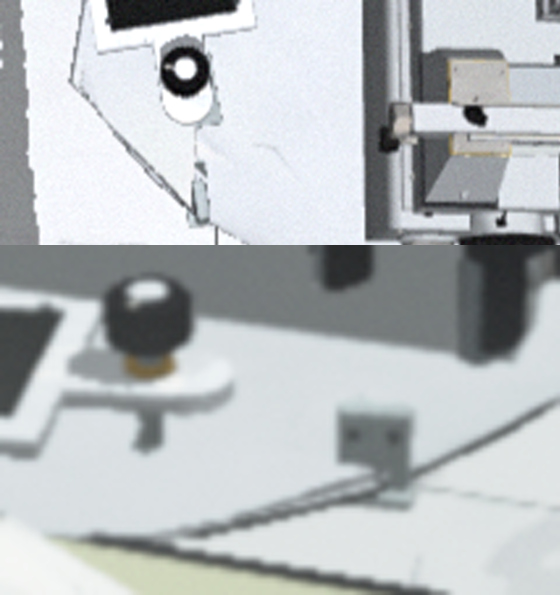

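The knob's top is at 95.4 mm (95 at touch; it started at 102.4). The side view shows the foot down at (150,430), the fin has not moved, and the arm is clear. I hand the job in.

```bash
python3 -c "
from h import *
st();ctrl.finish_job()"
```

```text
t 39.31 p [451.2 129.2 220. ] yaw 0.998 q6 0.67 F [-0.1  -0.73 -0.33] T [-0.003  0.018 -0.005] w 65.5
the job is handed in; nothing more can be done
```

I slid the plate under the raised foot and screwed the foot down until it bore lightly on the pad. Then I let go, moved clear and handed the job in at about 39 s of the 72 s allowed. No verdict is reported, so the checks below are my own measurements.

- **Plate:** I gripped it by the fin, eased its weight, turned it in line with the platform and slid it in. The fin did not move while I screwed the foot down. That puts the middle of the pad about 2 mm from the screw axis by camera, or 3–4 mm by the gripped knob's position; the limit is 12 mm.
- **Foot:** I turned the knob clockwise 3.48 rad in one stroke. The torque rose from about 0.085 to 0.15 Nm, with touch at about 3.26 rad, so the foot bears with roughly 6 N. The knob's top went from 102.4 to 95.4 mm (95 mm expected at touch).
- **Disagreements:**
  - The axis found by gripping was about 2–3 mm from the camera estimate, so I recentred while turning.
  - The hand pressed down on the knob with about 7 to 8 N during the turn, and this was gone after release.
  - A scanned backdrop patch hid the pad under the foot in both views, so I inferred its position from the fin.
- **Not checked:** I did not re-measure the slide box or the bystanders at the end. The arm kept clear of them and no unexpected contact showed in the forces.

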